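# Cull the two scrap heels from the row

### The arm

A 6-joint arm with a two-finger parallel gripper is mounted at the origin on the work surface. World frame = base frame: x ahead of the robot, y to its left, z up, the work surface at z = 0. Lengths are in m, angles in degrees, forces in N, time in s.
With the tool pointing down it reaches from about 0.35 to 0.925 m from the base axis. Payload 6.4 kg.
Tool frame: the origin (TCP) lies midway between the tips of the shut fingers; the grasp point (between the pads) lies 19 mm behind it (env.hold_point_z is the distance from the TCP to the grasp point, in m); z points along the fingers, y is the direction in which the jaws open and shut (so a half turn about z gives the same grasp; the last joint's range is limited). The gripper opens to 85 mm and grips with 20 to 120 N. Pads are 22 mm wide; open, the fingers measure 114 mm over their backs; the gripper's body (76 mm by 85 mm) begins 54 mm behind the grasp point. The pads swing forward as they close: fully open they stand 13 mm farther back than shut.
Start: joints at [54.024, 14.043, 89.255, -0, 76.702, -9.975], TCP at [0.285, 0.584, 0.231] pointing down, gripper open.
Joint ranges: [-179.41, 179.41], [-58.25, 129.5], [7.25, 145.43], [-54.29, 234.29], [11.92, 165.04], [-157.13, 157.13]. Speed limits (degrees/s): [147.25, 147.25, 180, 180, 180, 180].

### API

Orientations are given as a 3x3 rotation matrix whose columns are the frame's x, y, z axes.
In Python, from bench import monitor, viewer, env gives the robot as it stands.
- The arm moves only by the tool arm_command, never from a script. Its argument "series" is a list of rows, each a list of 5 numbers: the closure, from 0 (fully open) to 1 (shut), then the shift along the tool's x, y, z in units of 60 mm (1.0 is 60 mm), then the turn about the tool's z in units of 10 degrees (1.0 is 10 degrees). A call has 1 to 12 rows; each row shifts and turns the commanded pose from where the row before left it, along the tool's axes as they then stand; what a row does not reach is not made up. A row lasts 1/8 s, in which the tool goes at most 62.5 mm and 10.7 degrees, less where a joint would pass 70% of its speed; a pose out of reach is approached as far as the arm can. A call is refused whole if a number of a shift passes 1 or a number of a turn 1, either way. A call with a gripper value outside its range is refused whole. The fingers move at their own pace and stop on an object; "squeeze" is the grip in N (left out, the last holds). Time passes only in rows, so rows that do not move let the fingers close. It gives the time, the measured TCP pose, the force and the opening at its end, in the units of the state.
- monitor.read_state(): the state, without advancing time (a new reading comes with each control period).
- viewer.grab_frame(name): name is "scene" or "top" or "wrist"; returns a dict with "pixels" (480x640x3 uint8, blue, green, red), "fov_y" (degrees; the focal length in pixels is half the picture's height over the tangent of half this angle, whatever the lens; pixels are square), "cx", "cy" (the principal point, pixels), "dist" ([k1, k2, p1, p2, k3] as OpenCV has them; the pictures are not rectified), "eye" and "attitude" of the camera in the world. Camera axes: x right, y down, z forward; pixel columns grow to the right and rows downward; lengths in m; the calibration is good to about 2 mm. A picture is of the moment at which its call begins. There is no depth.
- env.close_job(): hands the job in, once; it reports no verdict.
Trained networks look in a picture, given as the dict that the camera call returned (one of the last four; its "shot" number tells which), for a name from the list of things; names that differ only in an ending like _2 or _b are one class to them, and where a whole thing is asked for, a point or a joint stands for the part that bears it (a point fixed in the world has none). Each returns a list of dicts, best first, with "score" (0 to 1); they miss things now and then, are a little off and sometimes report something else, mostly with a low value. They report only what shows in the picture. A call takes as long as a camera call. They do not tell look-alikes from the thing itself.
- viewer.trace(query, picture): "region" (480x640 bool, what is visible of it) and "extent" ([left, top, width, height] in pixels, round what is visible of it).
- viewer.pinpoint(query, picture): "point" ([row, column] in pixels: a listed point, or the origin of a listed thing).
The state is a dict: "clock": time; "joint_positions": joint angles; "joint_vel": joint speeds; "effort": joint torques, N m; "ee_pos": TCP position; "orientation": TCP orientation; "wrist_force": force on the tool from outside, world axes, zero at the start; "wrist_torque": the same for the moment, N m; "finger_gap": finger opening in m.
Only numpy, scipy, OpenCV 4.12 (cv2) and the standard library are available. Lean on these libraries where they do the work, as an engineer would, in place of code of your own. Each camera call takes 0.05 s, during which the arm holds its last target.

### The job

Five stacked shoe heels stand in a row on the cobbler's bench and two of them are scrap: one has a corner broken off, the other is only half as thick as the rest (colour means nothing). Slide both scrap heels along the bench, never lifting or tipping them over, until each lies flat and wholly inside the red scrap bay beside the row, anywhere along it. Leave the three sound heels, the glue bottle, the hammer, the tack cup and the wooden shoe last where they are.

Things in the scene. Friction and masses are not known exactly. Their poses are not given: they have to be found in the camera images.
- heel_chipped: scrap heel, 28 mm high, four 7 mm layers, 70 mm long (its own x) by 60 mm wide, seen from above a D: flat face at x = -35 mm (towards the robot at yaw 0), half-round end of radius 30 mm at x = +35 mm; a triangular piece is missing from the corner at (-x, +y), 28 mm along x and 22 mm along y, so its flat face only runs from y = -30 to y = +8 mm. Origin at the middle of its underside, z up.
- heel_thin: scrap heel, only 14 mm high (two 7 mm layers), otherwise whole: 70 mm long (its own x) by 60 mm wide, seen from above a D: flat face at x = -35 mm (towards the robot at yaw 0), half-round end of radius 30 mm at x = +35 mm. Origin at the middle of its underside, z up.
- heel_sound1: sound heel, 28 mm high, four 7 mm layers, whole: 70 mm long (its own x) by 60 mm wide, seen from above a D: flat face at x = -35 mm (towards the robot at yaw 0), half-round end of radius 30 mm at x = +35 mm. Origin at the middle of its underside, z up. Must stay.
- heel_sound2: sound heel, 28 mm high, four 7 mm layers, whole: 70 mm long (its own x) by 60 mm wide, seen from above a D: flat face at x = -35 mm (towards the robot at yaw 0), half-round end of radius 30 mm at x = +35 mm. Origin at the middle of its underside, z up. Must stay.
- heel_sound3: sound heel, 28 mm high, four 7 mm layers, whole: 70 mm long (its own x) by 60 mm wide, seen from above a D: flat face at x = -35 mm (towards the robot at yaw 0), half-round end of radius 30 mm at x = +35 mm. Origin at the middle of its underside, z up. Must stay.
- bay: fixed scrap bay beyond the row: a red rectangle painted on the bench, 140 mm deep (its x) by 520 mm wide (its y), no step at its edge; 6 mm thick, 24 mm high steel fences stand just outside its far (+x) and side edges; the near edge at x = -70 mm, facing the heels and the robot, is open. Origin at the middle of the rectangle at bench height; x points away from the robot.
- glue: bystander: standing glue bottle, 52 mm across, 120 mm high, origin at the middle of its underside
- hammer: bystander: hammer lying on the bench, about 300 mm long, handle to its -x
- tacks: bystander: steel tack cup, 76 mm across, 50 mm high, origin at the middle of its underside
- last: bystander: wooden shoe last lying on the bench, about 255 mm long (its x, toe at +x), 76 mm wide, 75 mm high, origin under its middle
There are look-alikes about, which are no part of the job. What is shaped like the heel_chipped but green is not meant. Leave any green look-alike of the heel_thin alone.

How it is judged:
By the outcome, as a careful person would: the job done as asked, in the order asked, and still so for the second after the job is handed in, with the robot touching nothing.
It also fails if it takes over 48 s, if anything falls off the work surface, if the arm or the gripper's body presses on something with over 40 N, if the wrist force passes 120 N, or if a joint passes its speed limit or range.

## Working session

There is one attempt and no reset: what is moved stays moved. The work goes in short steps, Python scripts to look and compute and a tool call to move; the robot and the scene stay as the last step left them, time stands still between calls to the robot, and variables do not carry over. Pictures are saved under pics/ and viewed, and the job is handed in when it is done.

Besides the shell and the picture viewer there is one more tool, called after ">>>" as name([rows], argument=value, ...), one row to a line, values as JSON. arm_command: Moves the arm, as the interface text tells. Its arguments: {"type":"object","properties":{"series":{"type":"array","items":{"type":"array","items":{"type":"number"}}},"squeeze":{"type":"number"}},"required":["series"]}

```bash
mkdir -p pics; ls; python3 - <<'E'
from bench import monitor, viewer, env
import cv2,pickle
s=monitor.read_state();print(s['clock'],s['ee_pos'],s['orientation'],s['finger_gap'])
for n in ['top','scene']:
    f=viewer.grab_frame(n);cv2.imwrite(f'pics/{n}0.png',f['pixels']);pickle.dump(f,open(f'{n}0.pkl','wb'))
    print({k:v for k,v in f.items() if k!='pixels'})
E
```

```text
pics
0.0 [0.28458554 0.58376459 0.23016131] [[-8.98788973e-01  4.38379953e-01 -1.18308266e-03]
 [ 4.38381384e-01  8.98787701e-01 -1.55901654e-03]
 [ 3.79898548e-04 -1.91986829e-03 -9.99998085e-01]] 0.0854259562030918
{'fov_y': 42.177442639229824, 'cx': 323.12434345523604, 'cy': 236.46839527416384, 'dist': array([-0.07866616,  0.        ,  0.        ,  0.        ,  0.        ]), 'eye': array([ 0.17515685, -0.00529158,  1.6893413 ]), 'attitude': array([[ 2.55776307e-02, -9.82487336e-01,  1.84565486e-01],
       [-9.99662193e-01, -2.59896950e-02,  1.86622992e-04],
       [ 4.61344598e-03, -1.84507912e-01, -9.82820200e-01]]), 'shot': 1}
{'fov_y': 46.774635020471536, 'cx': 317.9166621030759, 'cy': 250.30236234162078, 'dist': array([-0.11886813,  0.        ,  0.        ,  0.        ,  0.        ]), 'eye': array([1.48765047, 0.17557983, 0.72139523]), 'attitude': array([[-0.18776157,  0.55220511, -0.81229004],
       [ 0.98210514,  0.11789691, -0.14686666],
       [ 0.01466597, -0.82533014, -0.56445998]]), 'shot': 2}
```

View pics/top0.png

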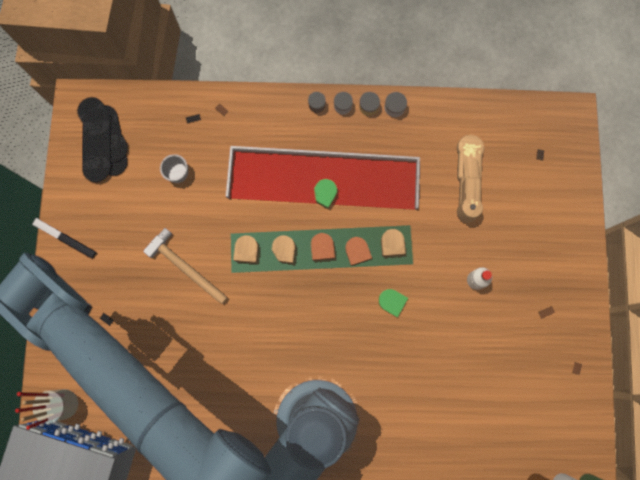

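View pics/scene0.png

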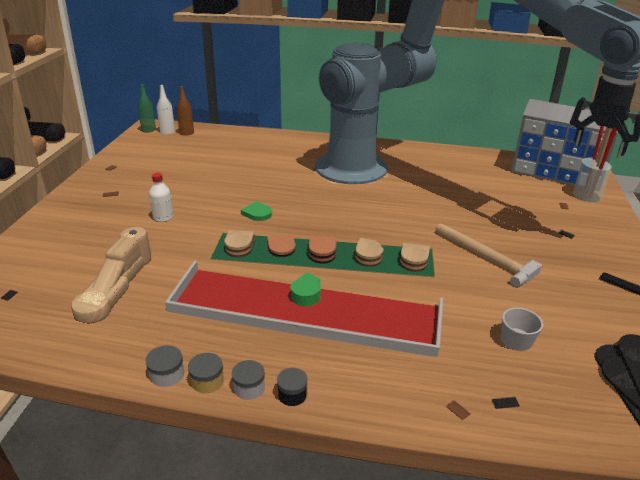

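The top view shows five heels at about px (246,249), (284,249), (322,247), (358,250) and (393,243). There are green look-alikes at (326,192), inside the bay, and (392,302). I'll crop closer.

```bash
python3 - <<'E'
import cv2,pickle
a=pickle.load(open('top0.pkl','rb'))['pixels'];b=pickle.load(open('scene0.pkl','rb'))['pixels']
cv2.imwrite('pics/c1.png',cv2.resize(a[140:320,220:430],None,fx=3.3,fy=3.3,interpolation=cv2.INTER_CUBIC))
cv2.imwrite('pics/c2.png',cv2.resize(b[190:350,160:450],None,fx=2.75,fy=2.75,interpolation=cv2.INTER_CUBIC))
E
```

```text
(no output)
```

View pics/c1.png

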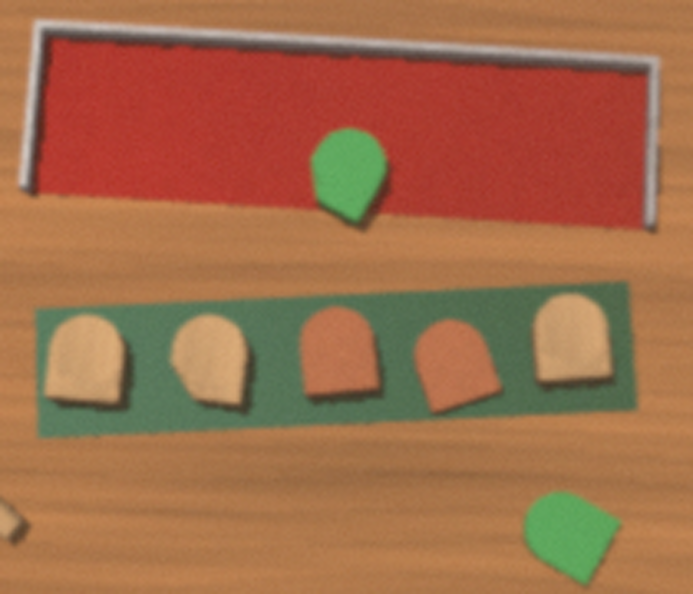

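View pics/c2.png

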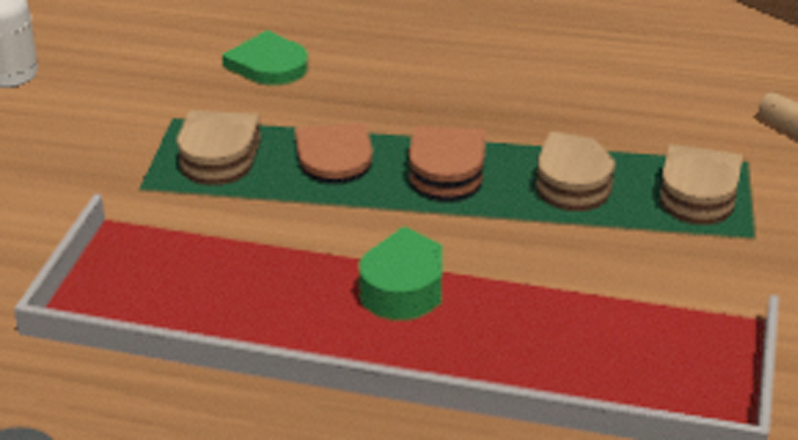

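The chipped heel is second from the left at top px (284,249), tan with its lower-left corner cut. The thin heel is second from the right at (358,250), with two layers in the scene view. The sound heels are at 246, 322 and 393, and both greens are look-alikes to leave alone. Next I'll measure.

```bash
cat > h.py <<'E'
import numpy as np,cv2
from scipy.optimize import minimize
def cam(f):
    fl=240/np.tan(np.radians(f['fov_y']/2))
    return np.array([[fl,0,f['cx']],[0,fl,f['cy']],[0,0,1]]),np.array(f['dist'])
def unproj(f,px,z):
    K,d=cam(f);u=cv2.undistortPoints(np.array(px,float).reshape(-1,1,2),K,d)[:,0]
    r=np.c_[u,np.ones(len(u))]@np.array(f['attitude']).T
    e=np.array(f['eye']);t=(z-e[2])/r[:,2];return (e+t[:,None]*r)[:,:2]
def proj(f,P):
    K,d=cam(f);R=np.array(f['attitude']).T
    return cv2.projectPoints(np.array(P,float),cv2.Rodrigues(R)[0],-R@np.array(f['eye']),K,d)[0][:,0]
def shape(chip):
    a=np.radians(np.linspace(-90,90,25));s=np.c_[5+30*np.cos(a),30*np.sin(a)]
    tail=[[-7,30],[-35,8],[-35,-30]] if chip else [[-35,30],[-35,-30]]
    return np.r_[s,tail]/1000
def outl(p,chip):
    c,s=np.cos(p[2]),np.sin(p[2]);return shape(chip)@np.array([[c,s],[-s,c]])+p[:2]
def fit(f,mask,p0,chip,h):
    S=8
    x0,y0,w,hh=cv2.boundingRect(mask.astype(np.uint8));x0-=8;y0-=8;w+=16;hh+=16
    big=cv2.resize(mask[y0:y0+hh,x0:x0+w].astype(np.uint8),None,fx=S,fy=S,interpolation=cv2.INTER_NEAREST)>0
    def cost(p):
        o=outl(p,chip);m=np.zeros(big.shape,np.uint8)
        q=np.vstack([proj(f,np.c_[o,np.full(len(o),z)]) for z in (h,)])
        cv2.fillPoly(m,[np.int32((q-[x0,y0]+.5)*S)],1)
        if h>0:
            q2=proj(f,np.c_[o,np.full(len(o),0.)]); al=np.r_[q,q2]
            m2=np.zeros_like(m);cv2.fillConvexPoly(m2,cv2.convexHull(np.int32((al-[x0,y0]+.5)*S)),1)
            if USEHULL:m=m|m2
        return (big!=(m>0)).sum()/S/S
    best=None
    for dy in np.radians([-20,0,20]):
        p=np.array(p0,float)+[0,0,dy]
        r=minimize(cost,p,method='Nelder-Mead',options=dict(initial_simplex=np.array([p,p+[.006,0,0],p+[0,.006,0],p+[0,0,.15]]),xatol=1e-4,fatol=.05))
        if best is None or r.fun<best.fun:best=r
    return best.x,best.fun,mask.sum()
USEHULL=True
E
cat > m0.py <<'E'
import pickle,numpy as np,cv2
from h import *
f=pickle.load(open('top0.pkl','rb'));im=f['pixels']
hsv=cv2.cvtColor(im,cv2.COLOR_BGR2HSV)
mat=cv2.inRange(hsv,(50,40,20),(95,255,160))
for n,(u,v),chip,h in [('s1',(246,249),0,.028),('chip',(284,249),1,.028),('s2',(322,247),0,.028),('thin',(358,250),0,.014),('s3',(393,243),0,.028)]:
    m=np.zeros(im.shape[:2],np.uint8)
    c=im[v-24:v+24,u-18:u+18].astype(int)
    b=((c[...,2]-c[...,1]>15)&(c[...,2]>110)).astype(np.uint8)
    k,l,st,ce=cv2.connectedComponentsWithStats(b);i=l[24,18];m[v-24:v+24,u-18:u+18]=l==i
    p0=np.r_[unproj(f,[[u,v]],h)[0],0]
    x,fun,N=fit(f,m,p0,chip,h);print(n,np.round(x*[1000,1000,57.3],1),round(fun,1),N,st[i])
cs=[[231,147],[418,157],[416,209],[228,198]]
print('bay approx',np.round(unproj(f,cs,0),3))
for g in [(326,192),(392,302)]:
    v,u=g[1],g[0];print('green',unproj(f,[g],.03))
gm=cv2.inRange(hsv,(45,130,120),(75,255,255));k,l,st,ce=cv2.connectedComponentsWithStats(gm)
for i in range(1,k):
    if st[i][4]>80:
        cc=cv2.findContours((l==i).astype(np.uint8),0,1)[0][0][:,0];w=unproj(f,cc,.025);print('green',st[i],w.min(0),w.max(0))
rm=((im[...,2].astype(int)-im[...,1]>90)&(im[...,1]<70)).astype(np.uint8);k,l,st,ce=cv2.connectedComponentsWithStats(rm)
i=1+np.argmax(st[1:,4]);cc=cv2.findContours((l==i).astype(np.uint8),0,1)[0][0]
q=cv2.boxPoints(cv2.minAreaRect(cc));print('red',st[i],np.round(unproj(f,q,0),3))
E
python3 m0.py
```

```text
s1 [451.7 204.7  -3.5] 33.7 536 [  6  11  24  26 536]
chip [453.7 103.5  -4.1] 25.4 495 [  6  11  23  27 495]
s2 [464.5  -2.    7.1] 29.0 549 [  7  10  24  27 549]
thin [458.1 -98.   20.1] 21.9 537 [  5  11  27  28 537]
s3 [ 480.1 -194.5    7.4] 28.2 547 [  6  10  25  27 547]
bay approx [[ 0.744  0.264]
 [ 0.729 -0.269]
 [ 0.577 -0.262]
 [ 0.595  0.264]]
green [[ 0.61140441 -0.00970104]]
green [[ 0.31389015 -0.19311817]]
red [ 232  152  183   57 7706] [[ 0.596  0.254]
 [ 0.731  0.254]
 [ 0.713 -0.262]
 [ 0.579 -0.254]]
```

Both scrap heels are at plausible poses: chip (454,103), yaw -4°; thin (458,-98), yaw +20°. The in-bay green is at about (0.61,-0.01). I'll shut the gripper, align it with the chipped heel's flat face, and move above the start point.

>>> arm_command([
  [1, 0, 0, 0, -0.73],
  [1, 0, 0, 0, -0.73],
  [1, 0, 0, 0, -0.73],
  [1, -0.23, -0.88, 0, 0],
  [1, -0.23, -0.88, 0, 0],
  [1, -0.23, -0.88, 0, 0],
  [1, -0.23, -0.88, 0, 0],
  [1, -0.23, -0.88, 0, 0],
  [1, -0.23, -0.88, 0, 0],
  [1, -0.23, -0.88, 0, 0],
  [1, -0.23, -0.88, 0, 0],
  [1, -0.23, -0.88, 0, 0],
], squeeze=30)

```text
clock: 1.6
ee_pos: [0.3746, 0.0997, 0.2311]
orientation: [[-0.997, 0.071, 0.0], [0.071, 0.997, -0.0], [-0.0, 0.0, -1.0]]
wrist_force: [0.1, 0.3, 0.4]
finger_gap: -0.0001
```

```bash
python3 - <<'E'
from bench import monitor, viewer
import cv2,pickle
from h import *
f=viewer.grab_frame('wrist');pickle.dump(f,open('w1.pkl','wb'))
im=f['pixels'].copy()
print(f['eye'],monitor.read_state()['ee_pos'])
for p,c,h in [((.4517,.2047,-.061),0,.028),((.4537,.1035,-.0716),1,.028),((.4645,-.002,.124),0,.028),((.4581,-.098,.351),0,.014)]:
    o=outl(p,c);cv2.polylines(im,[np.int32(proj(f,np.c_[o,np.full(len(o),h)]))],True,(255,0,255),1)
cv2.imwrite('pics/w1.png',im)
E
```

```text
[0.29239407 0.1054123  0.37462077] [0.37583099 0.09456551 0.23119164]
```

View pics/w1.png

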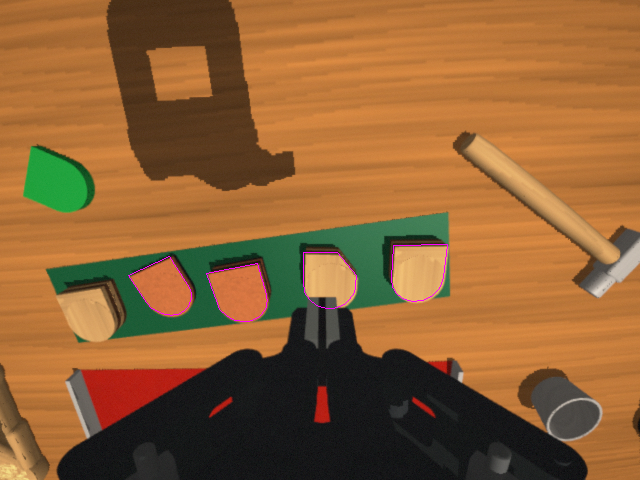

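The overlay fits in the wrist view match all the heels. The chipped heel is at px (330,278) with its cut corner at upper right, and the thin heel is at (162,285). I'll descend behind the chipped heel's face.

>>> arm_command([
  [1, 0, 0.1, 0.75, 0],
  [1, 0, 0, 0.8, 0],
  [1, 0, 0, 0.8, 0],
  [1, 0, 0, 0.8, 0],
  [1, 0, 0, 0.5, 0],
  [1, 0, 0, 0, 0],
  [1, 0, 0, 0, 0],
])

```text
clock: 2.52
ee_pos: [0.3762, 0.1074, 0.0133]
orientation: [[-0.997, 0.071, 0.002], [0.071, 0.997, -0.0], [-0.002, 0.0, -1.0]]
wrist_force: [0.4, -0.1, 1.0]
finger_gap: 0.0
```

>>> arm_command([
  [1, 0, -0.1, 0.1, 0],
  [1, 0, 0, 0, 0],
  [1, -0.25, 0, 0, 0],
  [1, -0.25, 0, 0, 0],
  [1, -0.25, 0, 0, 0],
  [1, -0.25, 0, 0, 0],
  [1, -0.25, 0, 0, 0],
  [1, -0.25, 0, 0, 0],
  [1, -0.25, 0, 0, 0],
  [1, 0, 0, 0, 0],
])

```text
clock: 3.78
ee_pos: [0.4811, 0.0937, 0.0066]
orientation: [[-0.997, 0.072, 0.001], [0.072, 0.997, -0.0], [-0.001, 0.0, -1.0]]
wrist_force: [0.4, 0.2, 0.3]
finger_gap: 0.0002
```

```bash
cat > look.py <<'E'
import sys
from bench import monitor, viewer
import cv2,pickle
n=sys.argv[1]
s=monitor.read_state();print(s['clock'],s['ee_pos'],s['wrist_force'])
f=viewer.grab_frame('top');pickle.dump(f,open(f'top{n}.pkl','wb'))
g=viewer.grab_frame('scene');pickle.dump(g,open(f'scene{n}.pkl','wb'))
a=cv2.resize(f['pixels'][140:320,220:430],(560,480),interpolation=cv2.INTER_CUBIC)
b=cv2.resize(g['pixels'][190:350,160:450],(800,441))[:,:]
cv2.imwrite(f'pics/t{n}.png',a);cv2.imwrite(f'pics/s{n}.png',b)
E
python3 look.py 1
```

```text
3.775 [0.48106325 0.09366087 0.00659995] [0.39306661 0.16913238 0.3157722 ]
```

View pics/t1.png

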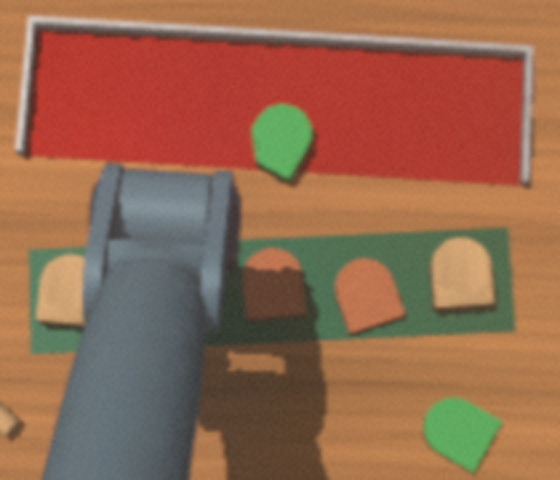

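View pics/s1.png

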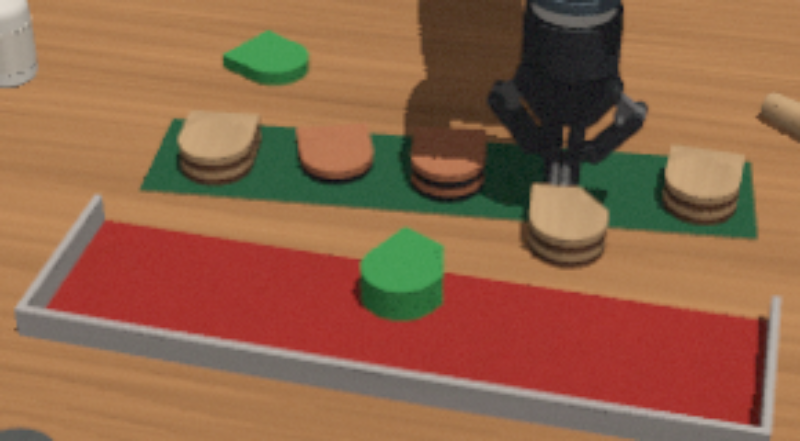

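The chipped heel slides straight (scene crop px 567,222). I'll keep pushing.

>>> arm_command([
  [1, -0.25, 0, 0, 0],
  [1, -0.25, 0, 0, 0],
  [1, -0.25, 0, 0, 0],
  [1, -0.25, 0, 0, 0],
  [1, -0.25, 0, 0, 0],
  [1, -0.25, 0, 0, 0],
  [1, -0.25, 0, 0, 0],
  [1, -0.25, 0, 0, 0],
  [1, 0, 0, 0, 0],
])

```text
clock: 5.0
ee_pos: [0.6007, 0.0851, 0.0065]
orientation: [[-0.997, 0.072, 0.001], [0.072, 0.997, -0.0], [-0.001, 0.0, -1.0]]
wrist_force: [0.7, 0.4, 0.6]
finger_gap: -0.0
```

```bash
python3 look.py 2
```

```text
5.0 [0.6007308  0.08505645 0.00651853] [0.67651746 0.43043415 0.64209994]
```

View pics/s2.png

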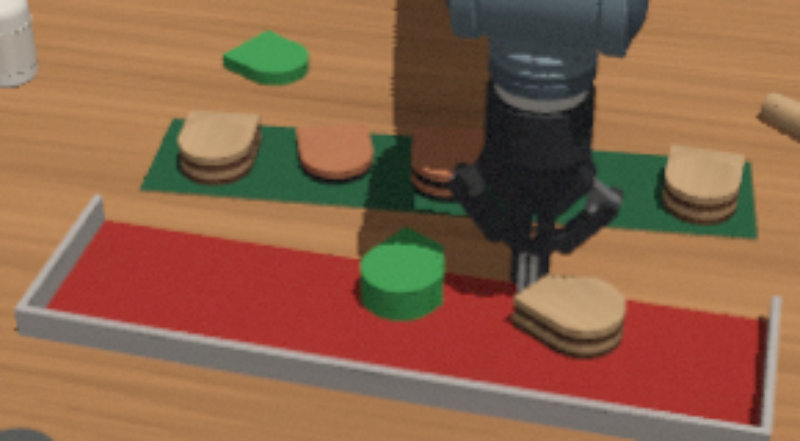

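The chipped heel turned in the last stretch (scene crop px 570,315). I'll back off and measure it.

>>> arm_command([
  [1, 0.5, 0, 0, 0],
  [1, 0.5, 0, 0, 0],
  [1, 0.3, 0, -0.9, 0],
  [1, 0, 0, -0.9, 0],
  [1, 0.5, 0, -0.5, 0],
  [1, 0.7, 0, 0, 0],
  [1, 0.7, 0, 0, 0],
  [1, 0, 0, 0, 0],
])

```text
clock: 6.1
ee_pos: [0.4046, 0.0995, 0.1431]
orientation: [[-0.998, 0.071, -0.002], [0.071, 0.998, 0.0], [0.002, -0.0, -1.0]]
wrist_force: [0.3, 0.2, -0.5]
finger_gap: -0.0004
```

```bash
python3 look.py 3; python3 - <<'E'
import pickle
from h import *
g=pickle.load(open('scene3.pkl','rb'));im=g['pixels'].copy()
hsv=cv2.cvtColor(im,cv2.COLOR_BGR2HSV)
# mask tan heel in red area: tan vs red
c=im.astype(int)
reg=np.zeros(im.shape[:2],np.uint8);reg[275:335,335:405]=1
m=((c[...,1]>0.5*c[...,2])&(c[...,2]>100)&(c[...,2]-c[...,0]>30)&(reg>0)).astype(np.uint8)
cv2.imwrite('pics/m3.png',np.hstack([cv2.resize(m[270:340,320:420]*255,None,fx=4,fy=4),cv2.resize(im[270:340,320:420],None,fx=4,fy=4)[...,0]]))
E
```

```text
6.1 [0.40456969 0.09948176 0.14312403] [ 0.32617237  0.17111033 -0.52187842]
```

View pics/t3.png

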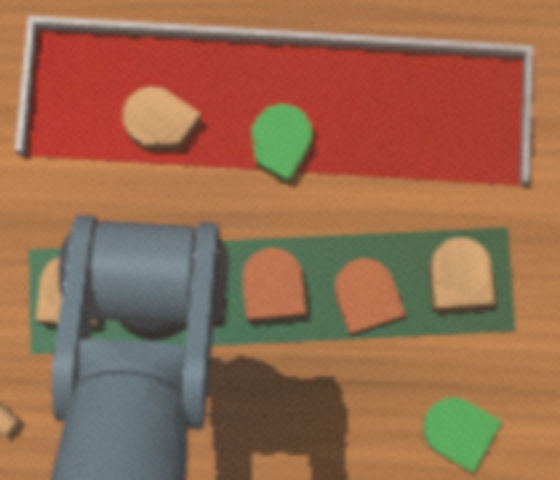

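View pics/s3.png

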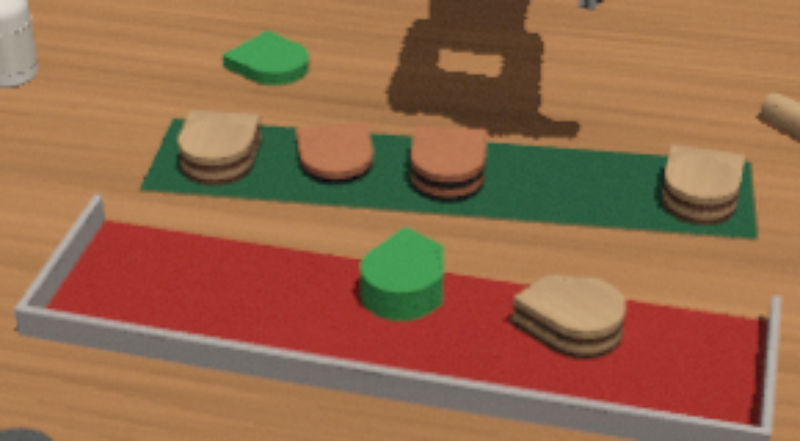

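View pics/m3.png

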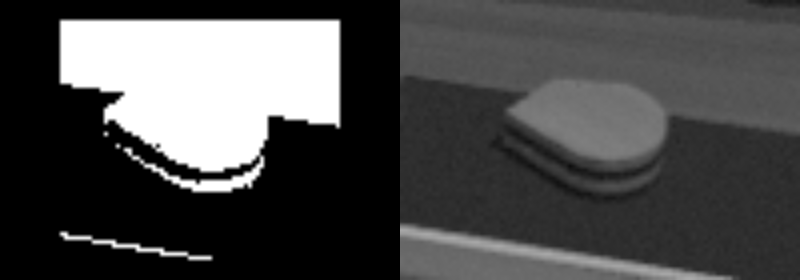

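The heel now lies wholly within the red at top crop px (160,117). I'll fit its pose to get the margin.

```bash
cat > m3.py <<'E'
import pickle,sys
from h import *
f=pickle.load(open(f'top{sys.argv[1]}.pkl','rb'));im=f['pixels'];c=im.astype(int)
red=((c[...,2]-c[...,1]>90)&(c[...,1]<75)).astype(np.uint8)
x0,y0,w,h=[int(a) for a in sys.argv[2:6]]; chip=int(sys.argv[6])
m=np.zeros(im.shape[:2],np.uint8);b=((c[...,1]>80)&(c[...,2]>120)&(c[...,2]-c[...,1]>20)).astype(np.uint8)[y0:y0+h,x0:x0+w]
if not chip: b=((c[...,1]>70)&(c[...,2]>110)).astype(np.uint8)[y0:y0+h,x0:x0+w]
k,l,st,ce=cv2.connectedComponentsWithStats(b);i=1+np.argmax(st[1:,4]);m[y0:y0+h,x0:x0+w]=l==i;print(st[i])
ys,xs=np.nonzero(m);H=.028 if chip else .014
best=None
for y in range(-180,180,30):
    r=fit(f,m,[*unproj(f,[[xs.mean(),ys.mean()]],H)[0],np.radians(y)],chip,H)
    if best is None or r[1]<best[1]:best=r
p=best[0];print(np.round(p*[1000,1000,57.3],1),best[1:])
o=outl(p,chip)
# bay near edge: pixels transition red->wood columns
near=[]
for u in list(range(240,310,3))+list(range(345,412,3)):
    col=np.nonzero(red[140:225,u])[0]
    near.append([u,140+col.max()+.5])
nw=unproj(f,near,0)
A=np.c_[nw[:,1],np.ones(len(nw))];res=None
k=np.median((nw[:,0])-0) 
co=np.polyfit(nw[:,1],nw[:,0],1);rs=nw[:,0]-np.polyval(co,nw[:,1]);ok=abs(rs)<.004;co=np.polyfit(nw[ok,1],nw[ok,0],1)
print('near x=%.4f+%.4f y'%(co[1],co[0]),'resid',np.abs(rs).max())
d=(o[:,0]-np.polyval(co,o[:,1]))
print('margin near mm',d.min()*1000,'far',140-d.max()*1000,'y',o[:,1].min(),o[:,1].max())
v=im.copy()
for z in(0,H):cv2.polylines(v,[np.int32(proj(f,np.c_[o,np.full(len(o),z)])*16)],True,(255,0,255),1,cv2.LINE_AA,4)
cv2.imwrite(f'pics/f{sys.argv[1]}.png',cv2.resize(v[140:230,220:430],None,fx=3.6,fy=3.6,interpolation=cv2.INTER_CUBIC))
E
python3 m3.py 3 260 165 38 35 1
```

```text
[  5   7  31  23 507]
[636.4 125.6  57.7] (np.float64(35.796875), np.uint64(507))
near x=0.5875+0.0351 y resid 0.0018647516829571886
margin near mm 15.070058664989116 far 62.93645127078916 y 0.07998443660232149 0.15980201767091196
```

View pics/f3.png

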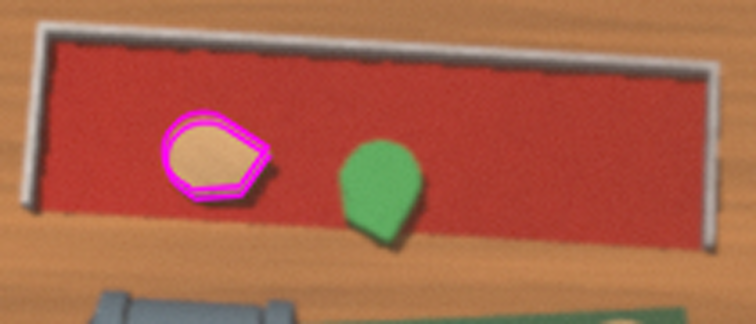

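The fit puts the chipped heel wholly inside: 15 mm to the open edge, 63 mm to the far side. I'll leave it there. For the thin heel I'll use a wider two-finger push, so I'm turning to yaw 20°, part-opening the jaws and moving behind it.

>>> arm_command([
  [0.65, 0, 0, 0, -0.8],
  [0.65, 0, 0, 0, -0.8],
  [0.65, 0, 0, 0, -0.82],
  [0.65, 0.3, -0.68, 0, 0],
  [0.65, 0.3, -0.68, 0, 0],
  [0.65, 0.3, -0.68, 0, 0],
  [0.65, 0.3, -0.68, 0, 0],
  [0.65, 0.28, -0.68, 0, 0],
  [0.65, 0, 0, 0.75, 0],
  [0.65, 0, 0, 0.75, 0],
  [0.65, 0, 0, 0, 0],
  [0.65, 0, 0, 0, 0],
])

```text
clock: 7.7
ee_pos: [0.3958, -0.1239, 0.0557]
orientation: [[-0.939, -0.344, 0.002], [-0.344, 0.939, -0.001], [-0.001, -0.002, -1.0]]
wrist_force: [0.9, -0.8, 0.7]
finger_gap: 0.03
```

```bash
python3 look.py 4;python3 - <<'E'
from bench import monitor, viewer
import cv2
f=viewer.grab_frame('wrist');cv2.imwrite('pics/w4.png',f['pixels']);s=monitor.read_state();print(s['ee_pos'],s['finger_gap'])
E
```

```text
7.7 [ 0.39583472 -0.12392894  0.05573012] [ 0.87848318 -0.76651441  0.73915948]
[ 0.39611329 -0.12399049  0.05632009] 0.02998324185314646
```

View pics/w4.png

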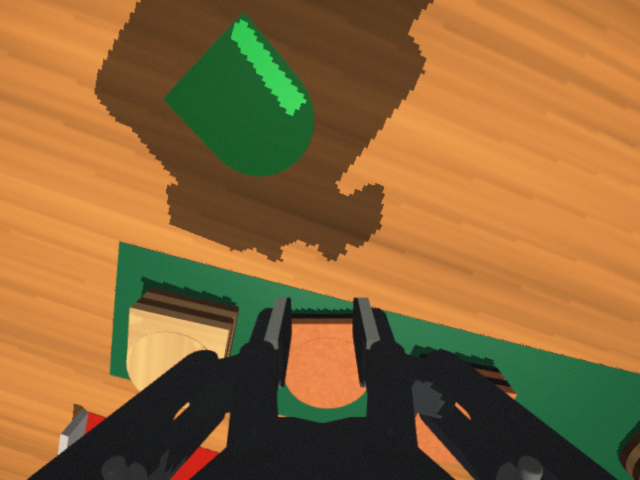

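View pics/s4.png

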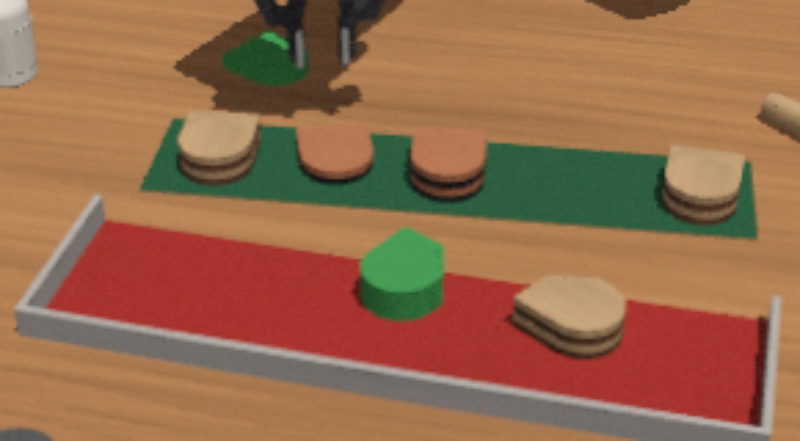

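The fingers straddle the thin heel's face symmetrically at a 30 mm gap. I'll descend and start the push, turning gently clockwise away from the green one.

>>> arm_command([
  [0.65, 0, 0.05, 0.45, 0],
  [0.65, 0, 0, 0.4, 0],
  [0.65, 0, 0, 0, 0],
  [0.65, -0.2, 0, 0, 0],
  [0.65, -0.2, 0, 0, 0],
  [0.65, -0.2, 0, 0, 0.1],
  [0.65, -0.2, 0.02, 0, 0.25],
  [0.65, -0.2, 0.02, 0, 0.25],
  [0.65, -0.2, 0.02, 0, 0.25],
  [0.65, -0.2, 0.02, 0, 0.25],
  [0.65, -0.2, 0.02, 0, 0.25],
  [0.65, 0, 0, 0, 0],
])

```text
clock: 9.35
ee_pos: [0.4857, -0.0874, 0.0043]
orientation: [[-0.993, -0.117, 0.002], [-0.117, 0.993, -0.001], [-0.002, -0.001, -1.0]]
wrist_force: [0.6, -0.2, 0.3]
finger_gap: 0.0297
```

```bash
python3 look.py 5
```

```text
9.35 [ 0.48572818 -0.08740243  0.00427325] [ 0.59891957 -0.23179911  0.28282561]
```

View pics/s5.png

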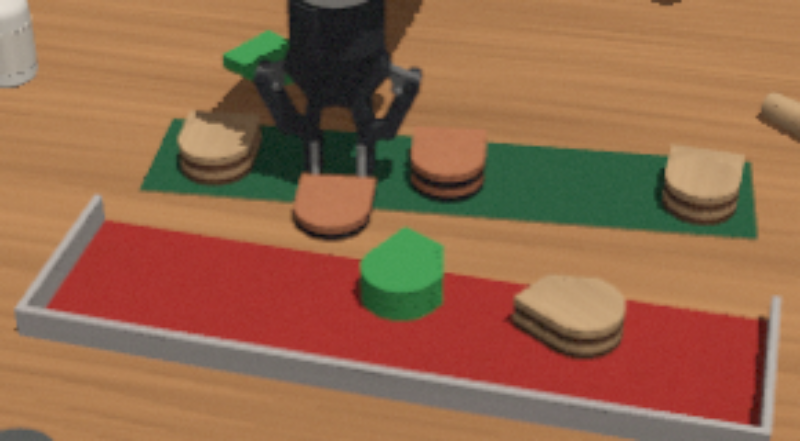

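The thin heel follows at crop px (335,205), heading 7°. I'll continue with a tighter clockwise arc past the green one.

>>> arm_command([
  [0.65, -0.2, 0, 0, 0.4],
  [0.65, -0.2, 0, 0, 0.4],
  [0.65, -0.2, 0, 0, 0.4],
  [0.65, -0.2, 0, 0, 0.4],
  [0.65, -0.2, 0, 0, 0.4],
  [0.65, 0, 0, 0, 0],
])

```text
clock: 10.2
ee_pos: [0.544, -0.0892, 0.0036]
orientation: [[-0.973, 0.231, 0.001], [0.231, 0.973, -0.0], [-0.001, -0.0, -1.0]]
wrist_force: [-0.3, 0.7, -0.2]
finger_gap: 0.0299
```

```bash
python3 look.py 6
```

```text
10.2 [ 0.54398836 -0.08920543  0.0035853 ] [-0.27008383  0.6916408  -0.2261397 ]
```

View pics/s6.png

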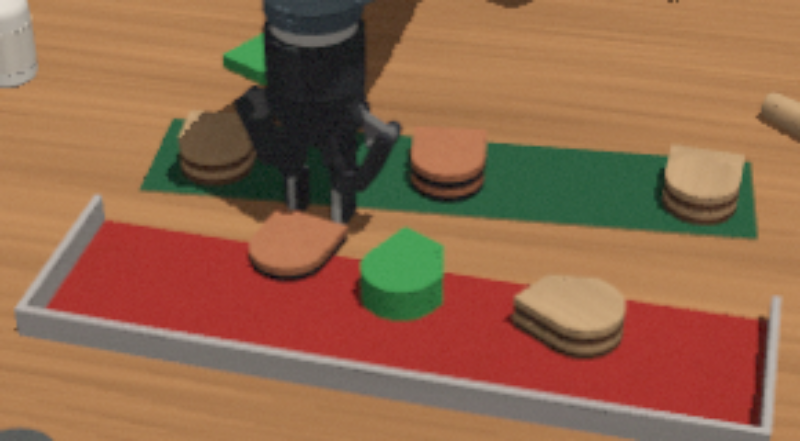

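>>> arm_command([
  [0.65, -0.2, 0, 0, 0],
  [0.65, -0.2, 0, 0, 0.2],
  [0.65, -0.2, 0, 0, 0.2],
  [0.65, -0.2, 0, 0, 0],
  [0.65, 0, 0, 0, 0],
])

```text
clock: 10.92
ee_pos: [0.591, -0.1018, 0.0035]
orientation: [[-0.954, 0.299, 0.001], [0.299, 0.954, -0.0], [-0.001, -0.0, -1.0]]
wrist_force: [-0.3, -0.1, -0.2]
finger_gap: 0.0298
```

```bash
python3 look.py 7
```

```text
10.925 [ 0.59101398 -0.10177989  0.00351883] [-0.26969681 -0.08865921 -0.18215041]
```

View pics/s7.png

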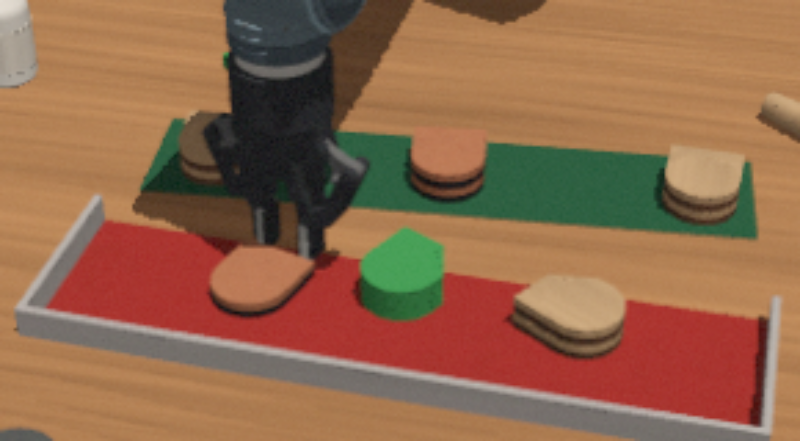

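The thin heel is inside the red at crop px (260,278). One small push for margin, then back off and measure.

>>> arm_command([
  [0.65, -0.15, 0, 0, 0],
  [0.65, 0, 0, 0, 0],
  [0.65, 0.4, 0, 0, 0],
  [0.65, 0.4, 0, -0.3, 0],
  [0.65, 0, 0, -0.9, 0],
  [0.65, 0, 0, -0.9, 0],
  [0.65, 0.8, 0, 0, 0],
  [0.65, 0.8, 0, 0, 0],
  [0.65, 0.8, 0, 0, 0],
  [0.65, 0, 0, 0, 0],
])

```text
clock: 12.28
ee_pos: [0.4122, -0.0452, 0.1281]
orientation: [[-0.954, 0.299, -0.002], [0.299, 0.954, 0.001], [0.002, 0.0, -1.0]]
wrist_force: [0.0, -0.9, 0.4]
finger_gap: 0.0297
```

```bash
python3 look.py 8
```

```text
12.275 [ 0.41220595 -0.04516982  0.12806992] [ 0.0306679  -0.90817444  0.44143714]
```

View pics/t8.png

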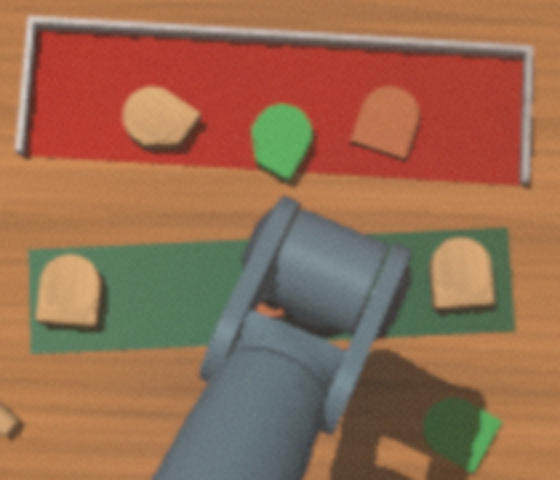

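View pics/s8.png

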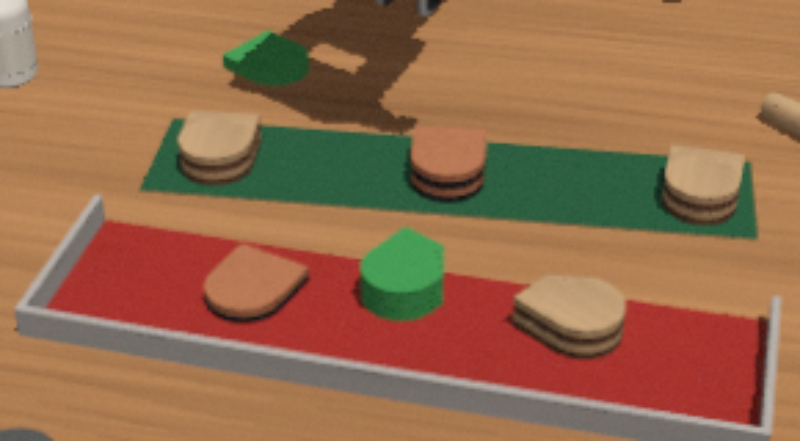

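```bash
sed -i 's/(c\[...,1\]>70)/(c[...,1]>72)/' m3.py; python3 m3.py 8 348 168 36 36 0; python3 - <<'E'
import pickle,numpy as np,cv2
a=pickle.load(open('scene0.pkl','rb'))['pixels'];b=pickle.load(open('scene8.pkl','rb'))['pixels']
d=(cv2.GaussianBlur(cv2.absdiff(a,b),(5,5),0).max(2)>30).astype(np.uint8)
k,l,st,_=cv2.connectedComponentsWithStats(d)
print([list(map(int,s)) for s in st[1:] if s[4]>40])
E
```

```text
[  3   4  27  27 529]
[ 644.2 -118.8  -18.8] (np.float64(35.59375), np.uint64(529))
near x=0.5876+0.0367 y resid 0.0015642021738929701
margin near mm 18.74465642983447 far 44.2743952547867 y -0.1503300756384669 -0.07908675993971762
[[285, 0, 101, 88, 3382], [363, 0, 98, 122, 5176], [433, 0, 36, 36, 921], [515, 0, 125, 156, 7732], [274, 29, 40, 54, 342], [347, 62, 18, 21, 135], [243, 79, 92, 178, 6926], [375, 137, 188, 102, 3200], [363, 163, 52, 28, 675], [353, 239, 31, 27, 651], [233, 278, 39, 30, 810], [343, 291, 45, 30, 979]]
```

View pics/f8.png

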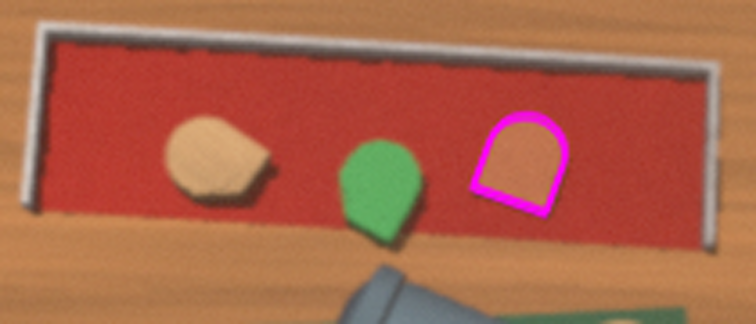

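The thin heel fits wholly inside, with 19 mm to the open edge and 44 mm to the far side. The scene differences are the two scrap heels plus the arm and its shadow. The arm is clear, so I'll hand in.

```bash
python3 -c "
from bench import env
print(env.close_job())"
```

```text
the job is handed in; nothing more can be done
None
```

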